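Slide the bottle carrier into its corner bay

ROBOT

A 6-joint arm with a two-finger parallel gripper is mounted at the origin on a cart in front of the work surface, level with it; the furniture and walls round the work are solid. World frame = base frame: x ahead of the robot, y to its left, z up, the work surface at z = 0. Lengths are in m, angles in rad, forces in N, time in s.
With the tool pointing down it reaches from about 0.4 to 0.825 m from the base axis. Payload 7 kg.
Tool frame: the origin (TCP) lies midway between the tips of the shut fingers; the grasp point (between the pads) lies arm.hold_point_z behind it (arm.hold_point_z is the distance from the TCP to the grasp point, in m); z points along the fingers, y is the line along which they close (so a half turn about z gives the same grasp; the last joint's range is limited). The gripper opens to 88 mm and grips with 3 to 60 N. Pads are 19 mm wide; open, the fingers measure 130 mm over their backs; the gripper's body (78 mm by 193 mm) begins 47 mm behind the grasp point.
Start: joints at [0.288, 0.359, 0.012, 0, -1.224, -0.288], TCP at [0.675, -0, 0.227] pointing down, gripper open.
Joint ranges: [-3.07, 3.07], [-1.43, 2.12], [-1.02, 1.25], [-3.03, 1.67], [-3.05, -0], [-3.03, 3.03]. Speed limits (rad/s): [2.39, 2.39, 3.01, 3.14, 3.14, 3.14].

INTERFACE

Orientations are given as [roll, pitch, yaw] about the fixed x, y, z axes, in that order (R = Rz(yaw) Ry(pitch) Rx(roll)).
In Python, from station import arm gives the robot as it stands.
- The arm moves only by the shell command python3 -m crank 'ROWS' [OPENING] [FORCE]. ROWS is JSON, a list that holds one entry, the list of rows, each a list of 4 numbers: the shift along the tool's x, y, z in units of 25 mm (1.0 is 25 mm), then the turn about the tool's z in units of 5 degrees (1.0 is 5 degrees). A call has 1 to 12 rows; each row is the pose to reach, as a shift and turn from the pose commanded when the call began, along the tool's axes at that moment; what a row does not reach only later rows make up. A row lasts 1/8 s, in which the tool goes at most 62.5 mm and 10.7 degrees, less where a joint would pass 70% of its speed; a pose out of reach is approached as far as the arm can. A call with a gripper value outside its range is refused whole. OPENING is the closure, from 0 (fully open) to 1 (shut), set as the call begins (- or left out, the last holds). The fingers move at their own pace and stop on an object; FORCE is the grip in N (left out, the last holds). Time passes only in rows, so rows that repeat a pose let the fingers close. It gives the time, the measured TCP pose, the force, the opening and the grip force at its end, in the units of the state.
- arm.get_state(): the state, without advancing time (a new reading comes with each control period).
- arm.grab_frame(name): name is "scene" or "side" or "wrist"; returns (picture, depth): 384x512x3 uint8, red, green, blue; 384x512 float32, m along the optical axis (not along the pixel's ray), 0 where there is no reading.
- arm.get_calibration(name): a dict with "mtx" (3x3 intrinsics, pixels), "R" (3x3) and "t" (3): a world point X has camera coordinates R X + t; the wrist camera has in their place "mount" (4x4, takes a point from camera to tool coordinates, whose origin is the TCP and whose axes are the flange's). Camera axes: x right, y down, z forward; pixel columns grow to the right and rows downward; lengths in m; the calibration is good to about 2 mm. A picture is of the moment at which its call begins: read the wrist's pose just before it. get_calibration takes no time and is no camera call.
- arm.job_done(): hands the job in; it is judged then, once.
Trained networks look in the newest picture that a camera, given by its name, has taken for a name from the list of things; names that differ only in an ending like _2 or _b are one class to them, and where a whole thing is asked for, a point or a joint stands for the part that bears it (a point fixed in the world has none). Each returns a list of dicts, best first, with "score" (0 to 1); they miss things now and then, are a little off and sometimes report something else, mostly with a low value. They report only what shows in the picture. A call takes as long as a camera call.
- arm.recognise(thing, camera): "extent" ([left, top, width, height] in pixels, round what is visible of it).
- arm.trace(thing, camera): "mask" (384x512 bool, what is visible of it) and "extent" ([left, top, width, height] in pixels, round what is visible of it).
The state is a dict: "t": time; "q": joint angles; "qd": joint speeds; "joint_efforts": joint torques, N m; "eef_pos": TCP position; "ee_rot": TCP orientation; "force": force on the tool from outside, world axes, zero at the start; "moment": the same for the moment, N m; "width": finger opening in m; "gripper_force": force on a finger pad.
Only numpy, scipy, OpenCV 4.12 (cv2) and the standard library are available. Lean on these libraries where they do the work, as an engineer would, in place of code of your own. Each camera call takes 0.05 s, during which the arm holds its last target. There are 200 camera calls.

TASK

Push the blue two-bottle carrier along the bench into the yellow corner bay, until its base sits flush against both yellow rails. It is top-heavy, so push it only low down on its blue base: do not touch the bottles or the handle, and do not grip, lift or tip the carrier. Leave the brown bottle, the small carton and the pen where they are.

Things in the scene. Friction and masses are not known exactly. Their poses are not given: they have to be found in the camera images.
- carrier: Blue loose carrier, about 0.9 kg; 5 to 11 N slide it. Origin: centre of its underside, z up; at the start its x points away from the robot within 0.2 rad. Base: solid block, 130 mm along x, 210 along y, upright outer faces from the bench to 40 mm up. Bottles and handle are fixed on it, at least 28 mm inward of the base's faces.
- carrier_corner (a point): Bottom corner of the carrier's base at x = +65 mm, y = +105 mm of the carrier (far left corner seen from the robot). It belongs in the bay's inner corner.
- pink_stock_bottle: Pink bottle with a red cap fixed in the carrier, 69 mm diameter, 250 mm high; origin at the centre of its underside: carrier x 0, y +41 mm, 32 mm up. Not to be touched.
- red_cap_stock_bottle: White bottle with a red cap fixed in the carrier, 69 mm diameter, 198 mm high; origin at the centre of its underside: carrier x 0, y -41 mm, 32 mm up. Not to be touched.
- carrier_handle: Upright blue web with a black bar handle on top, fixed in the carrier between the bottles: 74 mm along x, up to 22 mm along y, top 287 mm above the bench; origin at the carrier's origin. Not to be touched.
- bay: Two fixed yellow rails, 12 mm thick, 30 high, at a right angle. Origin: inner corner at bench level; x points away from the robot within 0.06 rad. Back rail's inner face: x = 0, 160 mm along -y, then a 35 mm lead-in flared 35 degrees to +x. End rail's inner face: y = 0, 150 mm along -x. The carrier belongs parallel to the bay, its centre at (-65, -105) mm.
- brown_bottle: Brown bottle with a white cap, 43 mm diameter, 98 mm high, standing loose left of the bay; origin at the centre of its underside. To be left alone.
- carton: Small white and brown carton, 33 x 58 x 55 mm high, standing loose left of the bay; origin at the centre of its underside. To be left alone.
- pen: White and green pen, 145 mm long along its y, 9 mm high, lying loose to the right of the bay; origin under its centre. To be left alone.

How it is judged:
By the outcome, as a careful person would: the job done as asked, in the order asked, and still so for the second after the job is handed in, with the robot touching nothing.
It also fails if it takes over 70 s, if anything falls off the work surface, if the arm or the gripper's body presses on something with over 40 N, if the wrist force passes 120 N, or if a joint passes its speed limit or range.

## Working session

There is one attempt and no reset: what is moved stays moved. The work goes in short steps, Python scripts to look and compute and a shell command to move; the robot and the scene stay as the last step left them, time stands still between calls to the robot, and variables do not carry over. Pictures are saved under pics/ and viewed, at most 10 in all, crops included, and the job is handed in when it is done.

```bash
mkdir -p pics; ls; python3 - <<'E'
from station import arm
import cv2,numpy as np
s=arm.get_state();print(s['t'],s['eef_pos'],s['ee_rot'],s['width'],arm.hold_point_z)
ims=[]
for c in("scene","side"):
    p,d=arm.grab_frame(c);np.savez(f'pics/{c}0.npz',p=p,d=d)
    ims.append(p)
    k=arm.get_calibration(c);print(c,-k['R'].T@k['t'])
    for n in("carrier","bay","brown_bottle","carton","pen"):
        print(c,n,[(r['extent'],round(r['score'],2)) for r in arm.recognise(n,c)[:2]])
cv2.imwrite('pics/a.png',ims[0][...,::-1]);cv2.imwrite('pics/b.png',ims[1][...,::-1])
E
```

```text
pics
0.0 [ 6.74524299e-01 -2.34429162e-05  2.25625832e-01] [ 3.13997794e+00 -1.39235108e-04 -1.57088136e+00] 0.08796914185492465 0.0188
scene [ 0.0656005  -0.50122276  0.96262095]
scene carrier [([256.0, 199.3, 101.8, 128.9], 0.75), ([345.2, 246.5, 41.5, 32.2], 0.31)]
scene bay [([205.6, 162.9, 90.5, 41.8], 0.95)]
scene brown_bottle [([181.0, 149.3, 12.8, 27.5], 0.66)]
scene carton [([198.1, 128.6, 18.0, 28.8], 0.91)]
scene pen [([343.0, 247.1, 40.6, 32.4], 0.71), ([305.2, 231.2, 37.8, 66.7], 0.68)]
side [ 0.05501268 -0.62171842  0.6281138 ]
side carrier [([250.0, 152.3, 114.4, 172.5], 0.86)]
side bay [([249.3, 151.9, 115.1, 172.0], 0.72), ([208.0, 179.2, 67.7, 24.7], 0.71)]
side brown_bottle [([183.0, 153.5, 14.8, 35.2], 0.73), ([203.1, 148.5, 20.1, 26.7], 0.41)]
side carton [([203.7, 149.4, 19.1, 23.3], 0.8)]
side pen [([360.0, 252.2, 39.4, 25.5], 0.76)]
```

View pics/a.png

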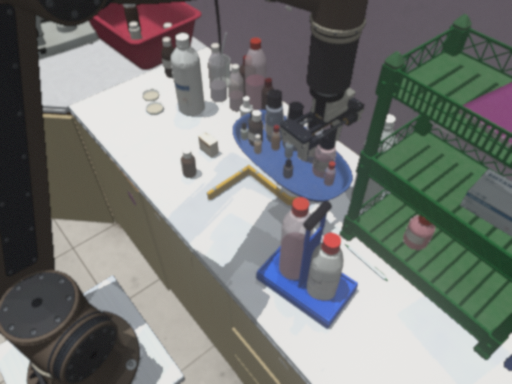

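View pics/b.png

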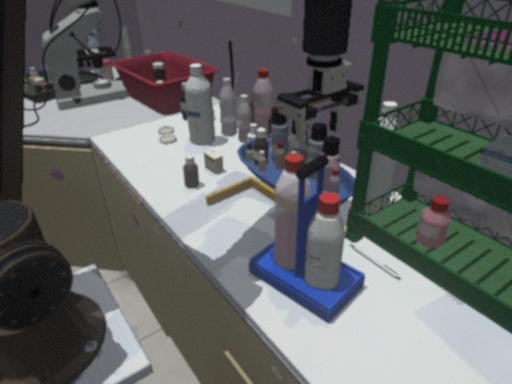

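The pictures show the blue carrier at about (305,275), the yellow L-shaped rails at about (250,185) and the pen at (365,260) in the scene view. Next I fit the carrier and bay poses from depth.

```bash
cat > h.py <<'E'
from station import arm
import cv2,numpy as np
from scipy.optimize import least_squares
def cloud(c,p,d):
    k=arm.get_calibration(c);v,u=np.mgrid[0:384,0:512]
    X=np.stack([(u-k['mtx'][0,2])/k['mtx'][0,0]*d,(v-k['mtx'][1,2])/k['mtx'][1,1]*d,d],-1)
    return (X-k['t'])@k['R']
def masks(p):
    h=cv2.cvtColor(p,cv2.COLOR_RGB2HSV);H,S,V=[h[...,i].astype(int) for i in range(3)]
    return (H>108)&(H<128)&(S>140)&(V>60),(H>14)&(H<32)&(S>110)&(V>90)
def rect(P,z0=.03,z1=.05):
    q=P[(P[:,2]>z0)&(P[:,2]<z1)][:,:2].astype(np.float32)
    return q,cv2.minAreaRect(q)
def project(c,X):
    k=arm.get_calibration(c);Y=np.atleast_2d(X)@k['R'].T+k['t'];Z=Y@k['mtx'].T;return Z[:,:2]/Z[:,2:]
E
python3 - <<'E'
from h import *
for c in("scene","side"):
    f=np.load(f'pics/{c}0.npz');p,d=f['p'],f['d'];X=cloud(c,p,d);b,y=masks(p)
    ok=(d>0)&(X[...,0]>.3)&(X[...,0]<.9)&(X[...,1]>-.5)&(X[...,1]<.5)
    B=X[ok&b&(X[...,2]<.1)];Y=X[ok&y&(X[...,2]<.06)]
    print(c,len(B),len(Y),np.histogram(B[:,2],np.arange(-.01,.1,.01))[0],np.histogram(Y[:,2],np.arange(-.01,.06,.01))[0])
    q,r=rect(B);print('carrier',r,np.percentile(q,[1,99],0))
    Q=Y[Y[:,2]>.022];print('bay ext',np.round(Q[:,:2].min(0),3),np.round(Q[:,:2].max(0),3))
    i=np.linspace(0,len(Q)-1,25).astype(int);print(np.round(Q[np.argsort(Q[:,1])][i,:2],3).tolist())
    for n in("pen","carton","brown_bottle"):
        m=arm.trace(n,c)
        if m: P=X[m[0]['mask']&ok]; print(n,m[0]['score'],np.round(np.percentile(P,[5,50,95],0),3).tolist())
E
```

```text
scene 1366 193 [   0    0    0   85 1143  136    2    0    0    0] [  0   0   0 125  68   0]
carrier ((0.49580255150794983, -0.17012740671634674), (0.11995426565408707, 0.1999891698360443), 12.17304801940918) [[ 0.42406017 -0.27448194]
 [ 0.56939578 -0.07400839]]
bay ext [0.477 0.036] [0.648 0.214]
[[0.641, 0.036], [0.63, 0.1], [0.636, 0.107], [0.635, 0.114], [0.629, 0.124], [0.627, 0.131], [0.633, 0.138], [0.63, 0.147], [0.626, 0.156], [0.626, 0.165], [0.625, 0.186], [0.63, 0.197], [0.478, 0.201], [0.486, 0.202], [0.529, 0.204], [0.562, 0.204], [0.509, 0.205], [0.509, 0.206], [0.571, 0.206], [0.627, 0.207], [0.578, 0.207], [0.613, 0.208], [0.584, 0.209], [0.626, 0.21], [0.624, 0.214]]
pen 0.44 [[0.655, -0.275, 0.002], [0.658, -0.225, 0.008], [0.663, -0.169, 0.011]]
carton 0.72 [[0.575, 0.336, 0.005], [0.584, 0.354, 0.044], [0.607, 0.39, 0.058]]
brown_bottle 0.94 [[0.472, 0.302, 0.014], [0.485, 0.311, 0.062], [0.503, 0.327, 0.098]]
side 2085 211 [   0    1    5  289 1641   64   11   17   14   21] [  1   2  26 167  15   0]
carrier ((0.49563080072402954, -0.17113661766052246), (0.12514644861221313, 0.20351596176624298), 12.606790542602539) [[ 0.42345753 -0.27668331]
 [ 0.57295274 -0.07492638]]
bay ext [0.478 0.106] [0.64  0.212]
[[0.631, 0.106], [0.63, 0.114], [0.634, 0.118], [0.629, 0.126], [0.63, 0.131], [0.635, 0.139], [0.633, 0.145], [0.629, 0.149], [0.627, 0.155], [0.635, 0.161], [0.626, 0.168], [0.629, 0.187], [0.63, 0.193], [0.51, 0.2], [0.508, 0.202], [0.515, 0.203], [0.531, 0.203], [0.545, 0.204], [0.562, 0.205], [0.59, 0.205], [0.625, 0.206], [0.618, 0.207], [0.584, 0.207], [0.627, 0.208], [0.581, 0.212]]
pen 0.67 [[0.654, -0.279, -0.0], [0.657, -0.228, 0.005], [0.67, -0.173, 0.008]]
carton 0.8 [[0.574, 0.334, 0.002], [0.582, 0.35, 0.035], [0.608, 0.392, 0.055]]
brown_bottle 0.85 [[0.47, 0.3, 0.006], [0.484, 0.309, 0.05], [0.503, 0.324, 0.096]]
```

```bash
python3 -m crank '[[[0,0,-2.4,0],[0,0,-4.8,0],[0,0,-5,0],[2,1.5,-5,1.5],[4,3,-5,3],[6,4.5,-5,4.5],[8,6,-5,6.5],[10,7.5,-5,6.5],[11.5,8.6,-5,6.5],[12.5,9.4,-5,6.5],[12.5,9.4,-5,6.5]]]' 0.545 30
python3 - <<'E'
from h import *
s=arm.get_state();print(s['t'],np.round(s['eef_pos'],4),np.round(s['ee_rot'],4),s['width'],s['force'])
E
```

```text
t: 2.28
eef_pos: [0.4385, -0.3139, 0.3516]
ee_rot: [-3.142, -0.0, -2.141]
force: [-0.1, 0.0, 0.4]
width: 0.0399
gripper_force: 0.0
2.275 [ 0.4385 -0.3139  0.3516] [-3.1415 -0.     -2.1409] 0.03990890002211675 [-0.06773211  0.02176192  0.37845824]
```

```bash
python3 -m crank '[[[0,0,2.4,0],[0,0,4.8,0],[0,0,7.2,0],[0,0,9.6,0],[0,0,12,0],[0,0,13.4,0],[0,0,13.4,0],[-0.6,0,13.4,0],[-1.1,0,13.4,0],[-1.1,0,13.4,0]]]'
cat >> h.py <<'E'
def look(tag,Z=.04):
    s=arm.get_state();print(s['t'],np.round(s['eef_pos'],4),np.round(s['ee_rot'][2],4),np.round(s['force'],1))
    for c in("scene","side"):
        p,d=arm.grab_frame(c);X=cloud(c,p,d);b,y=masks(p);np.savez(f'pics/{c}{tag}.npz',p=p,d=d)
        ok=(d>0)&(X[...,0]>.3)&(X[...,0]<.8)&(X[...,1]>-.4)&(X[...,1]<.3)
        q,r=rect(X[ok&b&(X[...,2]<.1)]);print(c,np.round(r[0],4),np.round(r[1],4),round(r[2],2))
        cv2.imwrite(f'pics/{c}{tag}.png',cv2.resize(p[...,::-1][100:340,160:416],(800,750))[:600])
E
python3 -c "
from h import *
look('1')"
```

```text
t: 3.52
eef_pos: [0.4565, -0.2885, 0.0181]
ee_rot: [-3.139, 0.001, -2.136]
force: [-0.2, -0.3, 0.1]
width: 0.0396
gripper_force: 0.0
3.525 [ 0.4565 -0.2885  0.0181] -2.1362 [-0.2 -0.3  0.1]
scene [ 0.4494 -0.1604] [0.1836 0.07  ] 85.35
side [ 0.4621 -0.1766] [0.0718 0.2085] 5.12
```

View pics/side1.png

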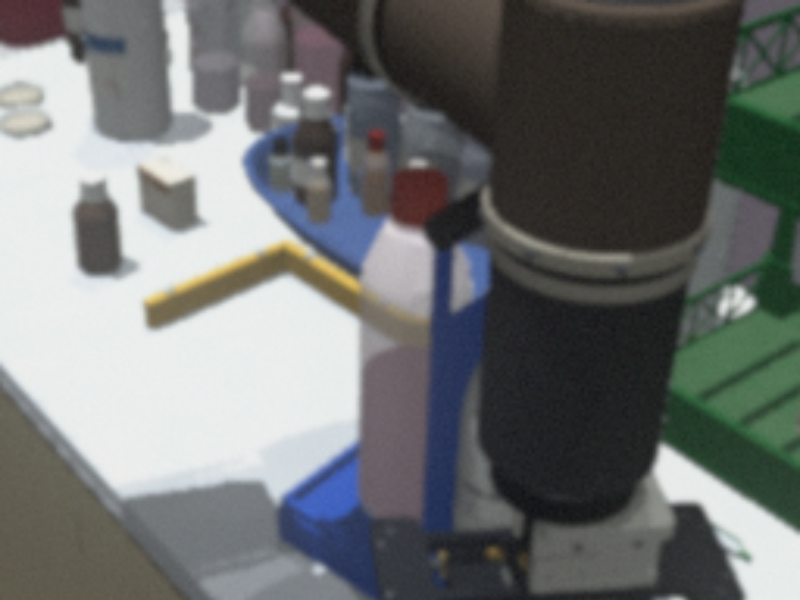

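The side view shows the gripper at the carrier's near right corner, with the wrist close to the white bottle. I'll check the wrist's actual width and the wrist camera view.

```bash
python3 - <<'E'
from h import *
s=arm.get_state();e=np.array(s['eef_pos']);yw=s['ee_rot'][2]
xt=np.array([np.cos(yw),np.sin(yw)]);yt=np.array([np.sin(yw),-np.cos(yw)])
for c in("side","scene"):
    f=np.load(f'pics/{c}1.npz');X=cloud(c,f['p'],f['d']);P=X[(f['d']>0)]
    P=P[np.hypot(*(P[:,:2]-e[:2]).T)<.13]
    b=(P[:,:2]-e[:2])@xt,(P[:,:2]-e[:2])@yt
    V=cv2.cvtColor(f['p'],cv2.COLOR_RGB2HSV)[f['d']>0]
    for z in np.arange(.06,.36,.02):
        m=(P[:,2]>z)&(P[:,2]<z+.02)
        if m.sum()>5: print(c,round(z,2),m.sum(),'xt',np.round(np.percentile(b[0][m],[1,25,75,99]),3),'yt',np.round(np.percentile(b[1][m],[1,99]),3))
p,d=arm.grab_frame("wrist");cv2.imwrite('pics/w1.png',p[...,::-1]);print(arm.get_calibration("wrist")['mount'].round(3))
E
```

```text
side 0.06 133 xt [-0.12  -0.109 -0.005  0.011] yt [-0.03   0.054]
side 0.08 731 xt [-0.117 -0.065  0.037  0.039] yt [-0.086  0.088]
side 0.1 1440 xt [-0.116 -0.017  0.032  0.039] yt [-0.091  0.094]
side 0.12 2204 xt [-0.113 -0.017  0.024  0.039] yt [-0.095  0.096]
side 0.14 510 xt [-0.123 -0.085  0.022  0.027] yt [-0.049  0.054]
side 0.16 329 xt [-0.127 -0.107  0.038  0.04 ] yt [-0.045  0.054]
side 0.18 805 xt [-0.125  0.013  0.034  0.039] yt [-0.049  0.054]
side 0.2 399 xt [-0.126 -0.101  0.042  0.046] yt [-0.037  0.055]
side 0.22 652 xt [-0.105  0.025  0.044  0.046] yt [-0.038  0.054]
side 0.24 711 xt [-0.105  0.025  0.043  0.046] yt [-0.038  0.055]
side 0.26 790 xt [-0.109  0.02   0.043  0.046] yt [-0.036  0.059]
side 0.28 839 xt [-0.121  0.02   0.043  0.046] yt [-0.037  0.055]
side 0.3 757 xt [-0.     0.03   0.044  0.046] yt [-0.038  0.046]
side 0.32 654 xt [-0.001  0.032  0.045  0.048] yt [-0.038  0.048]
side 0.34 1038 xt [-0.006  0.031  0.047  0.051] yt [-0.044  0.051]
scene 0.06 111 xt [-0.125 -0.104 -0.07   0.008] yt [-0.025  0.055]
scene 0.08 271 xt [-0.124 -0.078  0.035  0.
[... 317 characters left out ...]
 -0.093  0.033  0.037] yt [-0.049  0.054]
scene 0.2 182 xt [-0.126 -0.104  0.037  0.044] yt [-0.03   0.055]
scene 0.22 300 xt [-0.108  0.01   0.041  0.044] yt [-0.03   0.055]
scene 0.24 312 xt [-0.106  0.016  0.041  0.044] yt [-0.031  0.055]
scene 0.26 331 xt [-0.108  0.01   0.041  0.044] yt [-0.031  0.059]
scene 0.28 416 xt [-0.118 -0.017  0.041  0.044] yt [-0.031  0.058]
scene 0.3 322 xt [-0.007  0.024  0.042  0.044] yt [-0.03   0.046]
scene 0.32 184 xt [-0.002  0.028  0.044  0.046] yt [-0.026  0.048]
scene 0.34 521 xt [-0.023  0.022  0.045  0.049] yt [-0.042  0.052]
[[ 0.001 -0.956 -0.294  0.081]
 [ 1.     0.001  0.     0.   ]
 [-0.    -0.294  0.956 -0.16 ]
 [ 0.     0.     0.     1.   ]]
```

View pics/w1.png

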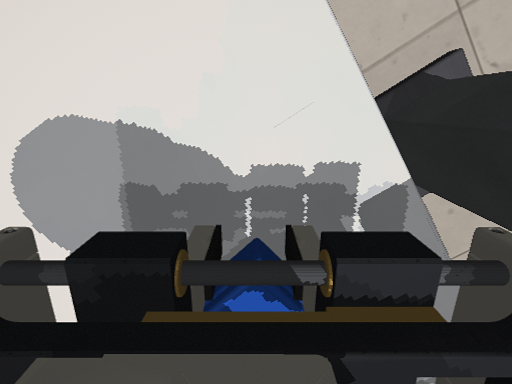

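```bash
python3 -m crank '[[[-0.25,0,0,0],[-0.5,0,0,0],[-0.8,0.12,0,0.05],[-1.1,0.25,0,0.1],[-1.4,0.38,0,0.15],[-1.7,0.5,0,0.2],[-2.0,0.63,0,0.3],[-2.3,0.75,0,0.35],[-2.6,0.88,0,0.4],[-2.9,1.0,0,0.45],[-3.0,1.05,0,0.5],[-3.0,1.05,0,0.5]]]'
python3 - <<'E'
from h import *
look('2')
p,d=arm.grab_frame("wrist")
a=cv2.imread('pics/scene2.png');b=cv2.imread('pics/side2.png')
o=np.vstack([np.hstack([cv2.resize(a,(400,300)),cv2.resize(b,(400,300))]),np.hstack([cv2.resize(p[...,::-1],(400,300)),np.zeros((300,400,3),np.uint8)])])
cv2.imwrite('pics/m2.png',o)
E
```

```text
t: 5.18
eef_pos: [0.4726, -0.2118, 0.0165]
ee_rot: [3.141, -0.0, -2.181]
force: [-0.7, -2.3, 1.3]
width: 0.0399
gripper_force: 1.7
5.175 [ 0.4726 -0.2118  0.0165] -2.1814 [-0.7 -2.3  1.3]
scene [ 0.4632 -0.0879] [0.1615 0.064 ] 84.35
side [ 0.4838 -0.1139] [0.0693 0.2033] 8.98
```

View pics/m2.png

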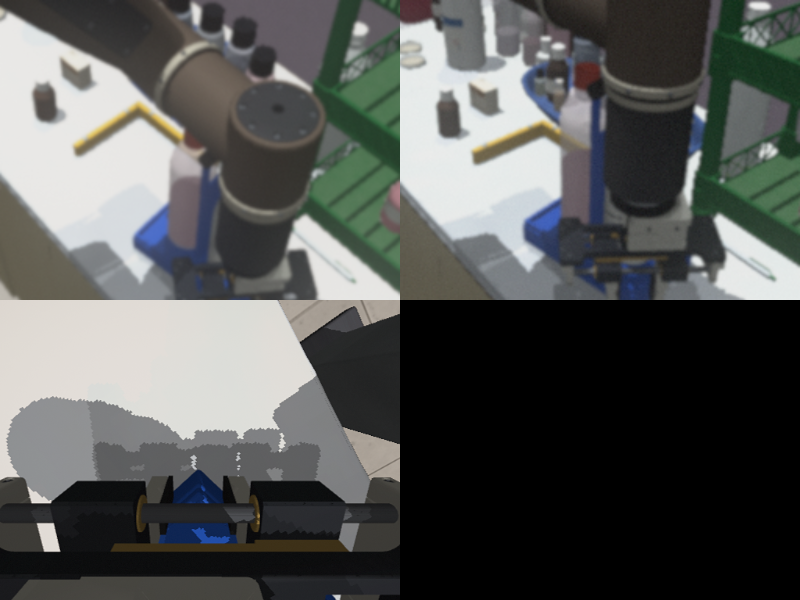

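```bash
cat >> h.py <<'E'
from scipy.optimize import minimize
def fit(tag,g,cams=("scene","side")):
    B=[];G=[]
    for c in cams:
        f=np.load(f'pics/{c}{tag}.npz');p,d=f['p'],f['d'];X=cloud(c,p,d);b,y=masks(p)
        n=np.hypot(X[...,0]-g[0],X[...,1]-g[1])<.18
        n&=(d>0); e=cv2.erode(b.astype(np.uint8),np.ones((2,2)))>0
        B.append(X[n&b&(X[...,2]>.005)&(X[...,2]<.048)]);G.append(X[n&~b&(abs(X[...,2])<.006)])
    B=np.vstack(B)[:,:2];G=np.vstack(G)[:,:2]
    def loc(P,q):
        c,s=np.cos(q[2]),np.sin(q[2]);D=P-q[:2];return np.abs(np.c_[c*D[:,0]+s*D[:,1],-s*D[:,0]+c*D[:,1]])-[.065,.105]
    def J(q):
        o=np.maximum(loc(B,q),0).max(1);i=np.maximum(-loc(G,q).max(1),0)
        return np.minimum(o,.006).sum()+np.minimum(i,.006).sum()
    best=min((minimize(J,[g[0]+a,g[1]+b,g[2]+t],method='Nelder-Mead',options=dict(initial_simplex=np.array([g]*4)+[[a,b,t],[a+.01,b,t],[a,b+.01,t],[a,b,t+.05]],xatol=1e-5,fatol=1e-7)) for a in(-.004,.004) for b in(-.004,.004) for t in(-.05,.05)),key=lambda r:r.fun)
    return best.x,best.fun,len(B),len(G)
E
python3 - <<'E'
from h import *
print(fit('0',[.4957,-.1706,.216]))
for c in("scene","side"):print(c,fit('0',[.4957,-.1706,.216],(c,))[:2])
print(fit('2',[.512,-.094,.17]))
for c in("scene","side"):print(c,fit('2',[.512,-.094,.17],(c,))[:2])
# bay fit, frame 0: yellow tops vs template rails
Q=[]
for c in("scene","side"):
    f=np.load(f'pics/{c}0.npz');X=cloud(c,f['p'],f['d']);_,y=masks(f['p'])
    m=y&(f['d']>0)&(X[...,2]>.005)&(X[...,2]<.036)&(X[...,0]>.4)&(X[...,0]<.72)&(X[...,1]>0)&(X[...,1]<.26);Q.append(X[m][:,:2])
for Q in Q+[np.vstack(Q)]:
    def J(q):
        c,s=np.cos(q[2]),np.sin(q[2]);D=Q-q[:2];u=np.c_[c*D[:,0]+s*D[:,1],-s*D[:,0]+c*D[:,1]]
        def box(x0,x1,y0,y1):return np.hypot(np.maximum(np.maximum(x0-u[:,0],u[:,0]-x1),0),np.maximum(np.maximum(y0-u[:,1],u[:,1]-y1),0))
        def mid(x,h,y0,y1,a,b):return np.hypot(a-x,np.maximum(np.maximum(y0-b,b-y1),0))
        d1=mid(.006,0,-.16,.012,u[:,0],u[:,1]);d2=mid(.006,0,-.15,.012,u[:,1],u[:,0])
        return np.minimum(np.minimum(d1,d2),.012).sum()
    r=minimize(J,[.622,.2015,.045],method='Nelder-Mead',options=dict(initial_simplex=[[.622,.2015,.045],[.63,.2,.04],[.62,.208,.05],[.622,.2,.07]]));print(r.x,r.fun/len(Q))
E
```

```text
(array([ 0.49998732, -0.16544749,  0.20190116]), np.float64(0.15509480348964289), 3357, 18073)
scene (array([ 0.50066162, -0.1639528 ,  0.20447257]), np.float64(0.02162890385131859))
side (array([ 0.49961955, -0.16598251,  0.20065971]), np.float64(0.08798122044201201))
(array([ 0.5143345 , -0.10504813,  0.15360285]), np.float64(0.062463953257868896), 619, 12062)
scene (array([ 0.51478837, -0.10182346,  0.16151223]), np.float64(0.0009404710495243551))
side (array([ 0.51401277, -0.10534161,  0.15601947]), np.float64(0.043135679340020244))
[0.6207064  0.20391103 0.05462859] 0.0017932693655122326
[0.61931307 0.2019017  0.04816982] 0.0020539733929979915
[0.62016328 0.20277413 0.04761459] 0.0020542593574880384
```

```bash
python3 -m crank '[[[-0.3,0.14,0,0.05],[-0.6,0.28,0,0.1],[-0.9,0.43,0,0.15],[-1.2,0.57,0,0.2],[-1.5,0.71,0,0.25],[-1.8,0.85,0,0.3],[-2.1,1.0,0,0.35],[-2.4,1.14,0,0.4],[-2.7,1.28,0,0.45],[-3.0,1.42,0,0.5],[-3.3,1.56,0,0.6],[-3.3,1.56,0,0.6]]]'
python3 - <<'E'
from h import *
look('3');e=arm.get_state();t=e['eef_pos'];a=e['ee_rot'][2]+np.pi
g=[t[0]+.04,t[1]+.105,.12]
for c in(("scene","side"),("scene",),("side",)):print(c,fit('3',g,c))
E
```

```text
t: 6.82
eef_pos: [0.488, -0.1217, 0.0165]
ee_rot: [3.141, -0.0, -2.234]
force: [-1.2, 0.3, 1.3]
width: 0.0401
gripper_force: 1.3
6.825 [ 0.488  -0.1217  0.0165] -2.2338 [-1.2  0.3  1.3]
scene [0.4645 0.0569] [0.017  0.0036] 79.51
side [ 0.4929 -0.0488] [0.1022 0.2271] 33.52
('scene', 'side') (array([ 0.53575792, -0.01650644,  0.10476514]), np.float64(0.03197777389499813), 169, 11848)
('scene',) (array([ 0.53717305, -0.01382982,  0.11859378]), np.float64(0.0), 3, 5832)
('side',) (array([ 0.53529453, -0.01682778,  0.10821179]), np.float64(0.026875854159985904), 166, 6016)
```

```bash
python3 -m crank '[[[-0.28,0.15,0,0.06],[-0.56,0.3,0,0.12],[-0.84,0.45,0,0.18],[-1.12,0.6,0,0.24],[-1.4,0.75,0,0.3],[-1.7,0.9,0,0.35],[-2.0,1.07,0,0.4],[-2.3,1.23,0,0.45],[-2.6,1.4,0,0.5],[-2.85,1.54,0,0.6],[-3.1,1.68,0,0.65],[-3.1,1.68,0,0.65]]]'
python3 - <<'E'
from h import *
look('4');e=arm.get_state();t=e['eef_pos']
g=[t[0]+.045,t[1]+.103,.07]
for c in(("scene","side"),("side",)):print(c,fit('4',g,c))
p,d=arm.grab_frame("wrist")
a=np.load('pics/scene4.npz')['p'][60:300,120:376,::-1];b=np.load('pics/side4.npz')['p'][90:330,120:376,::-1]
o=np.hstack([cv2.resize(a,(400,375)),cv2.resize(b,(400,375))]);cv2.imwrite('pics/m4.png',o)
E
```

```text
t: 8.43
eef_pos: [0.5024, -0.0353, 0.0164]
ee_rot: [3.141, -0.001, -2.291]
force: [-1.6, -2.1, 1.4]
width: 0.0396
gripper_force: 1.3
8.425 [ 0.5024 -0.0353  0.0164] -2.2908 [-1.6 -2.1  1.4]
scene [0.5384 0.1556] [0.0157 0.0141] 12.49
side [0.5562 0.0574] [0.201  0.1172] 87.74
('scene', 'side') (array([0.55762394, 0.06677415, 0.03570447]), np.float64(0.04018719710604644), 115, 9750)
('side',) (array([0.55727237, 0.06648763, 0.03849377]), np.float64(0.034437755646497786), 92, 4764)
```

View pics/m4.png

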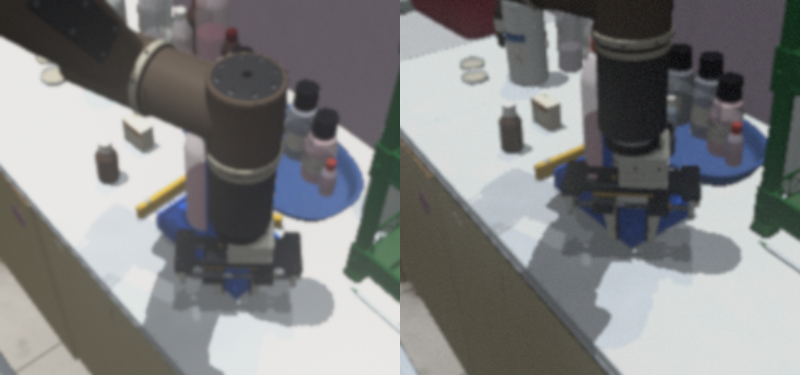

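```bash
python3 -m crank '[[[-0.15,0.1,0,0.04],[-0.3,0.2,0,0.08],[-0.45,0.3,0,0.12],[-0.6,0.4,0,0.16],[-0.75,0.5,0,0.2],[-0.9,0.58,0,0.2],[-1.0,0.62,0,0.2],[-1.0,0.62,0,0.2]]]'
python3 - <<'E'
from h import *
look('5');e=arm.get_state();t=e['eef_pos']
g=[t[0]+.05,t[1]+.10,.05]
for c in(("scene","side"),("side",)):print(c,fit('5',g,c))
E
```

```text
t: 9.57
eef_pos: [0.5069, -0.0069, 0.0164]
ee_rot: [3.141, -0.002, -2.309]
force: [-2.2, -6.0, 1.6]
width: 0.04
gripper_force: 3.1
9.575 [ 0.5069 -0.0069  0.0164] -2.3086 [-2.2 -6.   1.6]
scene [0.5694 0.1034] [0.0354 0.1862] 22.1
side [0.5569 0.0888] [0.2022 0.116 ] 89.55
('scene', 'side') (array([0.56455411, 0.09419718, 0.01352709]), np.float64(0.03862167882980941), 145, 9427)
('side',) (array([0.56353155, 0.09371234, 0.02296215]), np.float64(0.03163355230695923), 81, 4531)
```

```bash
python3 -m crank '[[[-0.05,0.02,0,0],[-0.1,0.04,0,0],[-0.1,0.04,0,0]]]'; python3 -m crank '[[[-0.05,0.0,0,0],[-0.1,0.0,0,0],[-0.1,0.0,0,0]]]'
```

```text
t: 10.05
eef_pos: [0.5076, -0.0047, 0.0163]
ee_rot: [3.141, -0.002, -2.309]
force: [-2.7, -7.5, 2.9]
width: 0.0396
gripper_force: 3.9
t: 10.42
eef_pos: [0.5087, -0.0032, 0.0163]
ee_rot: [3.14, -0.003, -2.309]
force: [-3.8, -8.6, 4.9]
width: 0.0398
gripper_force: 4.6
```

```bash
python3 -m crank '[[[-0.05,0.0,0,0],[-0.1,0.0,0,0],[-0.1,0.0,0,0]]]'; python3 -m crank '[[[-0.05,0.0,0,0],[-0.1,0.0,0,0],[-0.1,0.0,0,0]]]'
```

```text
t: 10.8
eef_pos: [0.5096, -0.002, 0.0163]
ee_rot: [3.14, -0.005, -2.309]
force: [-4.7, -11.1, 6.0]
width: 0.0398
gripper_force: 6.3
t: 11.18
eef_pos: [0.5097, -0.0016, 0.0162]
ee_rot: [3.139, -0.008, -2.309]
force: [-8.2, -18.3, 11.4]
width: 0.0403
gripper_force: 9.9
```

```bash
python3 -m crank '[[[-0.04,-0.05,0,0],[-0.08,-0.09,0,0],[-0.08,-0.09,0,0]]]'
python3 -m crank '[[[-0.04,-0.05,0,0],[-0.08,-0.09,0,0],[-0.08,-0.09,0,0]]]'
python3 -m crank '[[[0.2,0,0,0],[0.6,0,0,0],[1.2,0,0,0],[1.8,0,0,0],[2.4,0,0,0],[2.4,0,0,0]]]'
python3 - <<'E'
from h import *
look('6')
f=np.load('pics/side6.npz')['p'];g=np.load('pics/scene6.npz')['p']
print(fit('6',[.5603,.0948,.048]))
o=np.hstack([cv2.resize(g[130:280,170:320,::-1],(400,400)),cv2.resize(f[130:280,170:320,::-1],(400,400))]);cv2.imwrite('pics/m6.png',o)
E
```

```text
t: 11.55
eef_pos: [0.5114, -0.0016, 0.016]
ee_rot: [3.137, -0.01, -2.309]
force: [-11.6, -14.4, 13.9]
width: 0.0403
gripper_force: 10.9
t: 11.92
eef_pos: [0.513, -0.0016, 0.0157]
ee_rot: [3.136, -0.012, -2.309]
force: [-17.1, -12.2, 17.6]
width: 0.0399
gripper_force: 11.8
t: 12.68
eef_pos: [0.4784, -0.0434, 0.0166]
ee_rot: [3.141, -0.0, -2.309]
force: [0.4, -0.1, 0.5]
width: 0.0397
gripper_force: 0.0
12.675 [ 0.4784 -0.0434  0.0166] -2.3094 [ 0.4 -0.1  0.5]
scene [0.552  0.0908] [0.0866 0.2247] 23.59
side [0.5621 0.0956] [0.1245 0.2035] 3.93
(array([0.56567027, 0.10006401, 0.05457054]), np.float64(0.031973413151621125), 528, 7565)
```

View pics/m6.png

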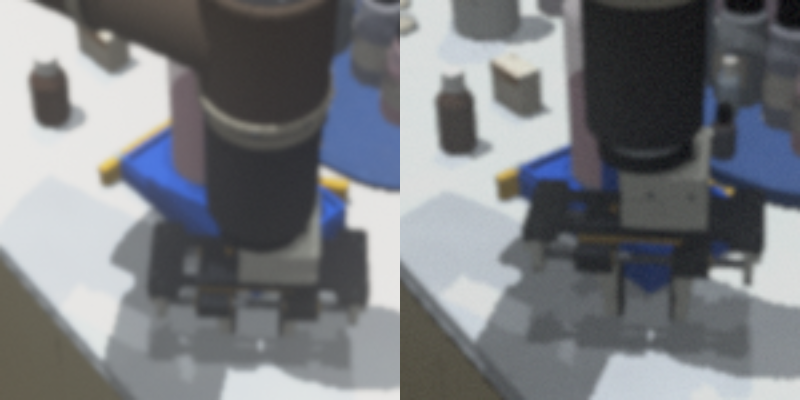

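```bash
python3 -m crank '[[[0.8,0,0,0],[0.8,0,-2.4,0],[0.8,0,-4.8,0],[0.8,0,-7.2,0],[0.8,0,-9.6,0],[0.8,0,-12,0],[2.4,-1.3,-12.5,0],[4.1,-2.9,-12.5,0],[5.8,-4.5,-12.5,0],[7.5,-6.1,-12.5,0],[9,-7.5,-12.5,0],[9,-7.5,-12.5,0]]]'
python3 - <<'E'
from h import *
look('7')
f=np.load('pics/side7.npz')['p'];g=np.load('pics/scene7.npz')['p']
for c in(("scene","side"),("scene",),("side",)):print(fit('7',[.5603,.0948,.048],c)[:2])
o=np.hstack([cv2.resize(g[130:280,170:320,::-1],(400,400)),cv2.resize(f[130:280,170:320,::-1],(400,400))]);cv2.imwrite('pics/m7.png',o)
E
```

```text
t: 14.28
eef_pos: [0.4656, -0.338, 0.3275]
ee_rot: [3.139, -0.001, -2.312]
force: [-0.7, 0.4, -0.8]
width: 0.0395
gripper_force: 0.0
14.275 [ 0.4656 -0.338   0.3275] -2.3123 [-0.7  0.4 -0.8]
scene [0.5623 0.0954] [0.1236 0.2008] 4.07
side [0.562 0.094] [0.1249 0.2065] 3.02
(array([0.56579443, 0.1000739 , 0.05566105]), np.float64(0.058408767300783204))
(array([0.56660494, 0.1011438 , 0.05491066]), np.float64(0.005404767333130722))
(array([0.56546142, 0.09956931, 0.05476737]), np.float64(0.02723658535177756))
```

View pics/m7.png

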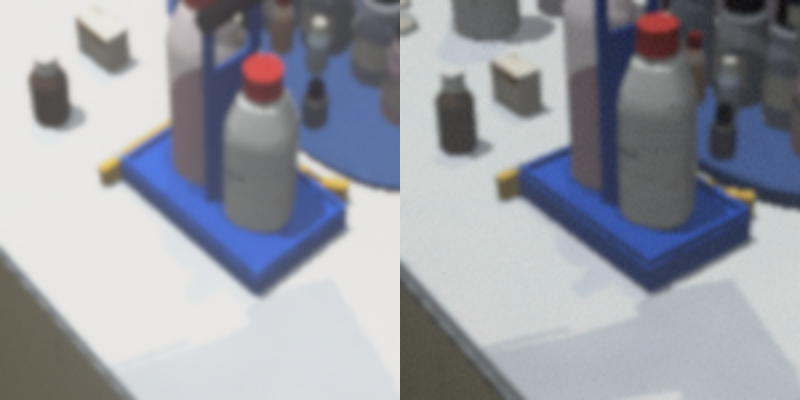

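```bash
python3 -m crank '[[[-1.4,1.42,0,1.4],[-2.8,2.85,0,2.9],[-4.2,4.3,0,4.3],[-5.6,5.7,0,5.8],[-7,7.2,0,7.2],[-8.4,8.6,0,8.7],[-9.8,10,0,10.2],[-11.2,11.5,0,11.6],[-12.46,12.81,0,12.9],[-12.46,12.81,0,12.9],[-12.46,12.81,0,12.9],[-12.46,12.81,0,12.9]]]' 0
```

```text
t: 15.88
eef_pos: [0.439, 0.1103, 0.3292]
ee_rot: [3.141, 0.0, 2.85]
force: [0.3, -0.0, 0.5]
width: 0.0879
gripper_force: 0.0
```

```bash
python3 -m crank '[[[0,0,2.4,0],[0,0,4.8,0],[0,0,7.2,0],[0,0,9.6,0],[0,0,12,0],[0,0,12.5,0],[0,0,12.5,0],[-0.3,0.1,12.5,0],[-0.6,0.21,12.5,0],[-0.6,0.21,12.5,0]]]'
for i in 1; do python3 -m crank '[[[-0.09,0.03,0,0],[-0.19,0.07,0,0],[-0.19,0.07,0,0]]]'; done
```

```text
t: 17.12
eef_pos: [0.4566, 0.1122, 0.0177]
ee_rot: [3.139, 0.002, 2.849]
force: [-0.7, -0.4, 0.6]
width: 0.0874
gripper_force: 0.0
t: 17.5
eef_pos: [0.4603, 0.1119, 0.0165]
ee_rot: [-3.142, 0.0, 2.849]
force: [0.7, -0.1, 0.1]
width: 0.0877
gripper_force: 0.0
```

```bash
python3 -m crank '[[[-0.07,0.02,0,0],[-0.14,0.05,0,0],[-0.14,0.05,0,0]]]'
python3 -m crank '[[[-0.06,0.02,0,0],[-0.11,0.04,0,0],[-0.11,0.04,0,0]]]'
```

```text
t: 17.88
eef_pos: [0.4641, 0.112, 0.0165]
ee_rot: [-3.142, 0.0, 2.849]
force: [0.7, 0.3, 0.1]
width: 0.0879
gripper_force: 0.0
t: 18.25
eef_pos: [0.4669, 0.1122, 0.0166]
ee_rot: [3.142, 0.0, 2.849]
force: [0.4, -0.5, 0.3]
width: 0.088
gripper_force: 0.0
```

```bash
python3 -m crank '[[[-0.06,0.02,0,0],[-0.11,0.04,0,0],[-0.11,0.04,0,0]]]'
python3 -m crank '[[[-0.06,0.02,0,0],[-0.11,0.04,0,0],[-0.11,0.04,0,0]]]'
```

```text
t: 18.62
eef_pos: [0.4683, 0.1119, 0.0164]
ee_rot: [-3.14, -0.002, 2.85]
force: [-7.6, 2.4, 5.5]
width: 0.0876
gripper_force: 4.0
t: 19.0
eef_pos: [0.4692, 0.1118, 0.0162]
ee_rot: [-3.138, -0.005, 2.85]
force: [-18.2, 6.2, 12.9]
width: 0.0875
gripper_force: 9.2
```

```bash
python3 -m crank '[[[-0.04,0.01,0,0],[-0.08,0.03,0,0],[-0.08,0.03,0,0]]]'
python3 -m crank '[[[-0.04,0.01,0,0],[-0.08,0.03,0,0],[-0.08,0.03,0,0]]]'
```

```text
t: 19.38
eef_pos: [0.4695, 0.1117, 0.0162]
ee_rot: [-3.137, -0.007, 2.851]
force: [-29.4, 9.6, 22.5]
width: 0.0877
gripper_force: 14.2
t: 19.75
eef_pos: [0.4697, 0.1113, 0.016]
ee_rot: [-3.135, -0.009, 2.851]
force: [-37.2, 13.3, 28.9]
width: 0.0874
gripper_force: 18.6
```

```bash
python3 -m crank '[[[0.3,-0.1,0,0],[0.9,-0.32,0,0],[1.5,-0.54,0,0],[1.5,-0.54,-2.4,0],[1.5,-0.54,-4.8,0],[1.5,-0.54,-7.2,0],[1.5,-0.54,-9.6,0],[1.5,-0.54,-12,0],[1.5,-0.54,-12.5,0],[1.5,-0.54,-12.5,0]]]'
python3 - <<'E'
from h import *
look('8')
for c in(("scene","side"),):print(fit('8',[.5603,.0948,.048],c)[:2])
E
```

```text
t: 21.0
eef_pos: [0.4368, 0.1108, 0.3291]
ee_rot: [3.14, 0.001, 2.849]
force: [0.5, -0.3, -1.4]
width: 0.0879
gripper_force: 0.0
21.0 [0.4368 0.1108 0.3291] 2.8491 [ 0.5 -0.3 -1.4]
scene [0.5567 0.092 ] [0.0826 0.2272] 26.74
side [0.5613 0.0951] [0.125  0.2061] 4.2
(array([0.56621979, 0.10023883, 0.05442934]), np.float64(0.06270983938698689))
```

```bash
python3 -m crank '[[[-0.4,-0.7,0,-1.7],[-0.9,-1.4,0,-3.4],[-1.3,-2.1,0,-5.1],[-1.7,-2.8,0,-6.8],[-2.1,-3.5,0,-8.5],[-2.6,-4.2,0,-10.2],[-3,-4.9,0,-11.6],[-3.34,-5.43,0,-12.9],[-3.34,-5.43,0,-12.9],[-3.34,-5.43,0,-12.9]]]' 0.545
python3 -m crank '[[[0,0,2.4,0],[0,0,4.8,0],[0,0,7.2,0],[0,0,9.6,0],[0,0,12,0],[0,0,12.5,0],[0,0,12.5,0],[-0.5,0.1,12.5,0],[-1,0.2,12.5,0],[-1.5,0.25,12.5,0],[-1.7,0.25,12.5,0],[-1.7,0.25,12.5,0]]]'
```

```text
t: 22.35
eef_pos: [0.4775, -0.0433, 0.3279]
ee_rot: [3.14, -0.002, -2.311]
force: [-0.9, -0.1, 0.2]
width: 0.0399
gripper_force: 0.0
t: 23.85
eef_pos: [0.5022, -0.0073, 0.0166]
ee_rot: [-3.142, 0.0, -2.308]
force: [0.1, 0.7, -0.4]
width: 0.04
gripper_force: 0.0
```

```bash
python3 -m crank '[[[-0.1,0.1,0,0],[-0.2,0.2,0,0],[-0.2,0.2,0,0]]]'
python3 -m crank '[[[-0.04,0.04,0,0],[-0.09,0.09,0,0],[-0.09,0.09,0,0]]]'
python3 -m crank '[[[-0.04,0.04,0,0],[-0.09,0.09,0,0],[-0.09,0.09,0,0]]]'
```

```text
t: 24.22
eef_pos: [0.5007, -0.002, 0.0164]
ee_rot: [3.142, -0.003, -2.309]
force: [2.1, -9.3, 0.4]
width: 0.0401
gripper_force: 4.7
t: 24.6
eef_pos: [0.4999, -0.0014, 0.0164]
ee_rot: [-3.141, -0.006, -2.309]
force: [6.1, -25.8, 0.4]
width: 0.04
gripper_force: 13.1
t: 24.98
eef_pos: [0.4987, -0.0009, 0.0164]
ee_rot: [-3.141, -0.01, -2.31]
force: [8.1, -43.2, 3.1]
width: 0.0402
gripper_force: 21.7
```

```bash
python3 -m crank '[[[-0.1,-0.11,0,0],[-0.2,-0.22,0,0],[-0.27,-0.3,0,0],[-0.27,-0.3,0,0]]]'
python3 -m crank '[[[-0.05,-0.05,0,0],[-0.1,-0.1,0,0],[-0.1,-0.1,0,0]]]'
```

```text
t: 25.48
eef_pos: [0.5031, -0.0011, 0.0153]
ee_rot: [3.136, -0.017, -2.312]
force: [-11.5, -29.8, 15.4]
width: 0.0398
gripper_force: 14.3
t: 25.85
eef_pos: [0.5052, -0.0011, 0.0146]
ee_rot: [3.134, -0.018, -2.313]
force: [-14.3, -27.7, 13.1]
width: 0.0401
gripper_force: 13.4
```

```bash
python3 -m crank '[[[-0.05,-0.05,0,0],[-0.1,-0.1,0,0],[-0.17,-0.18,0,0],[-0.17,-0.18,0,0]]]'
python3 -m crank '[[[0.2,0,0,0],[0.8,0,0,0],[1.6,0,0,0],[2.4,0,0,0],[2.8,0,-1,0],[2.8,0,-3.4,0],[2.8,0,-5.8,0],[2.8,0,-8.2,0],[2.8,0,-10.6,0],[2.8,0,-12.5,0],[2.8,0,-12.5,0]]]'
python3 -m crank '[[[1.6,-1.3,0,0],[3.3,-2.9,0,0],[5,-4.5,0,0],[6.7,-6.1,0,0],[8.2,-7.5,0,0],[8.2,-7.5,0,0]]]'
python3 - <<'E'
from h import *
look('9')
f=np.load('pics/side9.npz')['p'];g=np.load('pics/scene9.npz')['p']
print(fit('9',[.5603,.0948,.048])[:2])
# plane-based edges: base top polygon at z=.04, rails' top at z=.03, per camera
def plane(c,uv,z):
    k=arm.get_calibration(c);r=np.c_[uv,np.ones(len(uv))]@np.linalg.inv(k['mtx']).T@k['R'];o=-k['R'].T@k['t'];return o+r*((z-o[2])/r[:,2])[:,None]
for c in("scene","side"):
    for n in("brown_bottle","carton","pen"):
        p9=np.load(f'pics/{c}9.npz');X=cloud(c,p9['p'],p9['d']);m=arm.trace(n,c)
        if m:print(c,n,np.round(np.median(X[m[0]['mask']&(p9['d']>0)],0),3))
o=np.zeros((600,800,3),np.uint8)
for j,(c,I) in enumerate((("scene",g),("side",f))):
    S=400/100;J=I[...,::-1].copy()
    u0=project(c,[.6,.09,.03])[0].astype(int)-[50,60]
    o[:400,j*400:j*400+400]=cv2.resize(J[u0[1]:u0[1]+100,u0[0]:u0[0]+100],(400,400),interpolation=cv2.INTER_CUBIC)
cv2.imwrite('pics/m9.png',o[:400])
E
```

```text
t: 26.35
eef_pos: [0.5099, -0.0009, 0.0136]
ee_rot: [3.132, -0.02, -2.313]
force: [-14.4, -24.4, 5.8]
width: 0.0396
gripper_force: 11.9
t: 27.72
eef_pos: [0.4752, -0.0462, 0.3333]
ee_rot: [-3.137, 0.007, -2.308]
force: [-0.0, 0.2, -1.1]
width: 0.0398
gripper_force: 0.0
t: 28.48
eef_pos: [0.4735, -0.3266, 0.3269]
ee_rot: [3.139, -0.001, -2.312]
force: [-1.2, 0.3, -0.1]
width: 0.0402
gripper_force: 0.0
28.475 [ 0.4735 -0.3266  0.3269] -2.3125 [-1.2  0.3 -0.1]
scene [0.5625 0.0955] [0.1238 0.2019] 3.44
side [0.5607 0.0953] [0.125  0.2047] 3.96
(array([0.56613585, 0.10030387, 0.05127631]), np.float64(0.0772171339088318))
scene brown_bottle [0.486 0.312 0.052]
scene carton [0.585 0.353 0.045]
scene pen [ 0.658 -0.255  0.007]
side brown_bottle [0.483 0.309 0.05 ]
side carton [0.583 0.348 0.034]
side pen [ 0.657 -0.225  0.006]
```

View pics/m9.png

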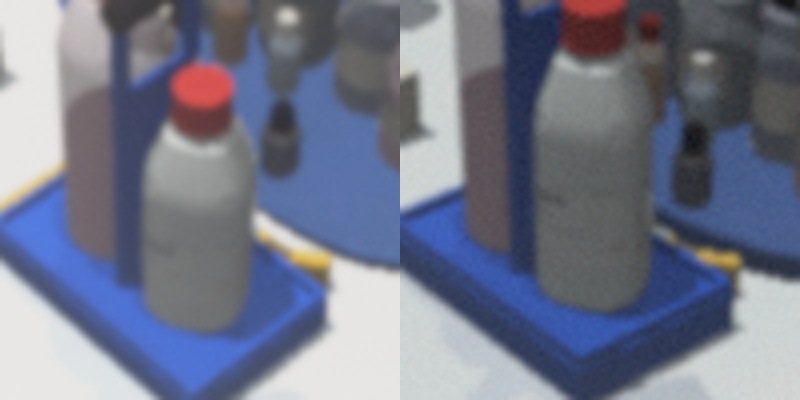

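The final picture shows the carrier's base tight against both rails, with the yellow visible only as a thin strip beyond it. The two contact pushes stopped hard at 37 N and 43 N, and the brown bottle, carton and pen have not moved.

```bash
python3 -c "
from station import arm
print(arm.job_done())"
```

```text
the job is handed in; nothing more can be done
None
```

I pushed the carrier by its base into the bay and handed the job in at about 28.5 s: it stopped hard against both rails (37 N and 43 N) and looks flush in the camera views, the brown bottle, carton and pen show no movement, and the arm was clear.

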